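# Fetch the last jar from behind the sauce bottles

### The arm

A 7-joint arm with a two-finger parallel gripper is mounted at the origin on the work surface. World frame = base frame: x ahead of the robot, y to its left, z up, the work surface at z = 0. Lengths are in m, angles in rad, forces in N, time in s.
With the tool pointing down it reaches from about 0.425 to 1.025 m from the base axis. Payload 3.6 kg.
Tool frame: the origin (TCP) lies at the very end of the fingers, on their centre line; the grasp point (between the pads) lies 19 mm behind it (hold_point_z is the distance from the TCP to the grasp point, in m); z points along the fingers, y is the line along which they close (so a half turn about z gives the same grasp; the last joint's range is limited). The gripper opens to 85 mm and grips with 20 to 120 N. Pads are 22 mm wide; open, the fingers measure 114 mm over their backs; the gripper's body (76 mm by 85 mm) begins 54 mm behind the grasp point. The pads swing forward as they close: fully open they stand 13 mm farther back than shut.
Start: joints at [-0.093, 0.591, 0.048, 1.609, -0.033, 0.943, -0.034], TCP at [0.725, 0, 0.21] pointing down, gripper open.
Joint ranges: [-2.69, 2.69], [-0.47, 2.24], [-1.27, 1.36], [0.19, 2.51], [-1.53, 4.68], [0.08, 2.07], [-3.09, 3.09]. Speed limits (rad/s): [2.57, 2.57, 3.14, 3.14, 3.14, 3.14, 3.14].

### API

Orientations are given as a rotation vector (axis times angle).
In Python, from cell import move_ptp, line_to, goto_joints, ungrasp, close, dwell, inverse_kinematics, read_camera, MotionError, close_job, get_time_s, get_q, get_qvel, get_joint_efforts, get_ee_pos, get_ee_rot, get_force, get_ft_torque, get_opening, get_grasp_force, hold_point_z gives the robot as it stands. Calls block until the motion is done:
- move_ptp(position, orientation): joint-space move of the TCP to a pose.
- line_to(position, ori=None, v=0.15): straight line of the TCP; ori=None keeps the orientation; v is the mean speed in m/s.
- goto_joints(angles): joint-space move.
- ungrasp() and close(force=None): open the fingers fully, or close them until they stop; force is the grip in N (None keeps the last).
- dwell(seconds).
- inverse_kinematics(position, orientation): joint angles nearest the present ones, or None.
- read_camera(name): name is "scene" or "side" or "wrist"; returns a dict with "image" (400x640x3 uint8, red, green, blue), "depth" (400x640 float32, m along the optical axis (not along the pixel's ray), 0 where there is no reading), "fx", "fy", "cx", "cy" (pixels), "world_from_camera" (4x4, takes a point from camera to world coordinates). Camera axes: x right, y up, looking along -z (the intrinsics and any distortion apply to the point x, -y, -z); pixel columns grow to the right and rows downward; lengths in m; the calibration is good to about 2 mm. A picture is of the moment at which its call begins.
A pose or a line that the arm cannot do raises MotionError and nothing moves.
- close_job(): hands the job in; it is judged then, once.
Readings, each from a call of its own:
- get_time_s(): time.
- get_q(): joint angles.
- get_qvel(): joint speeds.
- get_joint_efforts(): joint torques, N m.
- get_ee_pos(): TCP position.
- get_ee_rot(): TCP orientation.
- get_force(): force on the tool from outside, world axes, zero at the start.
- get_ft_torque(): the same for the moment, N m.
- get_opening(): finger opening in m.
- get_grasp_force(): force on a finger pad.
Only numpy, scipy, OpenCV 4.12 (cv2) and the standard library are available. Lean on these libraries where they do the work, as an engineer would, in place of code of your own. Each camera call takes 0.05 s, during which the arm holds its last target. There are 200 camera calls.

### The job

The order carton still lacks one jar, and the last one stands at the back of the plywood stock tray, hemmed in by three sauce bottles. Stand all three bottles aside on the stainless tray, put that jar gently and upright into the empty cell of the carton, and then put every bottle back in the stock tray exactly where it stood. This is glass: set it down, do not drop or topple it, and leave the label roll, the heat gun and the jar that is already packed where they are.

Things in the scene. Friction and masses are not known exactly. Their poses are not given: they have to be found in the camera images.
- jar: The jar to pack: squat, round, 60 mm diameter, 60 mm high, orange-red sauce, blank label; flat silvery metal lid 58 mm across, 46 to 60 mm above the underside. The only jar in the stock tray, at its far (+x) side; a bottle stands close on its left, right and front, so no finger fits beside it. 0.15 to 0.3 kg. Origin: centre of its underside, z up its axis.
- tall_bottle: Tall slender round bottle, 145 mm high, 52 mm body diameter up to 82 mm, then narrowing to the neck; cap 28 mm diameter, from 119 to 145 mm above the underside. Orange-red sauce, blank label, black screw cap: grip it there. 0.2 to 0.45 kg. Starts upright in the stock tray, and must finally be back where it stood. Origin: centre of its underside, z up its axis.
- square_bottle: Square bottle, 132 mm high, body 50 x 50 mm up to 86 mm (faces along its x and y), then narrowing to the neck; cap 30 mm diameter, from 108 to 132 mm. Orange-red sauce, blank label, black screw cap: grip it there. 0.2 to 0.45 kg. Starts upright in the stock tray, and must finally be back where it stood. Origin: centre of its underside, z up its axis.
- stout_bottle: Stout round bottle, 128 mm high, 58 mm body diameter up to 78 mm, then narrowing to the neck; cap 32 mm diameter, from 105 to 128 mm. Orange-red sauce, blank label, black screw cap: grip it there. 0.2 to 0.45 kg. Starts upright in the stock tray, and must finally be back where it stood. Origin: centre of its underside, z up its axis.
- stock_tray: Fixed open plywood stock tray, 170 mm (x) by 230 mm (y); base 12 mm thick, so things stand 12 mm above its origin; walls 10 mm thick, their tops 44 mm above the bench at the back (+x) and the sides, 22 mm in front (-x). Origin: under its centre, at bench height. At the start it holds the jar and the three bottles, each bottle in any of the three places around the jar.
- steel_tray: Fixed, empty stainless sheet tray, 150 mm (x) by 250 mm (y), the side area for the bottles; floor 3 mm above its origin, rim 15 mm high and 3 to 5 mm thick. Origin: under its centre, at bench height. Three bottles fit in a row along its y, 80 mm apart.
- carton: Fixed shallow cardboard carton with two square cells side by side along its y, each 82 mm inside, floor 4 mm thick, walls 4 mm thick and 28 mm high. Origin: under the centre of the EMPTY cell, at bench height; the other cell's centre lies 86 mm to +y and is taken by the packed jar.
- packed_jar: Bystander: a jar just like the one to fetch, already standing in the carton's other cell; leave it. Origin: centre of its underside.
- label_roll: Bystander: roll of blank paper labels lying flat, 104 mm diameter, 60 mm high, on the bench beyond the work; leave it. Origin: centre of its underside.
- heat_gun: Bystander: blue and black cordless heat gun lying on its side, about 210 mm long and 165 mm wide, 70 mm high, on the bench beyond the work; leave it. Origin: on the bench under the barrel; x along the barrel to the steel nozzle, -y to the grip and battery.
There are look-alikes about, which are no part of the job. Leave any purple or yellow look-alike of the tall_bottle alone.

How it is judged:
On the way, in this order (a step that is already met when the one before it is completed fails the run):
1. all three bottles stand upright and released on the steel tray (x of tall_bottle in the frame of steel_tray between -0.055 and 0.055 m and y of tall_bottle in the frame of steel_tray between -0.1 and 0.1 m and z of each of tall_bottle, square_bottle, stout_bottle in the frame of steel_tray below 0.01 m and contact force between the fingers and tall_bottle below 0.1 N and angle between each of tall_bottle, square_bottle, stout_bottle's own z axis and vertical below 0.1 rad and linear speed of each of tall_bottle, square_bottle, stout_bottle below 0.03 m/s and x of square_bottle in the frame of steel_tray between -0.055 and 0.055 m and y of square_bottle in the frame of steel_tray between -0.1 and 0.1 m and contact force between the fingers and square_bottle below 0.1 N and x of stout_bottle in the frame of steel_tray between -0.055 and 0.055 m and y of stout_bottle in the frame of steel_tray between -0.1 and 0.1 m and contact force between the fingers and stout_bottle below 0.1 N), for 0.2 s.
2. the jar stands upright and released in the empty cell of the carton (horizontal distance between jar and carton below 0.016 m and z of jar in the frame of carton below 0.01 m and contact force between the fingers and jar below 0.1 N and angle between jar's own z axis and vertical below 0.1 rad and linear speed of jar below 0.03 m/s), for 0.2 s.
At the end, for the whole second after the job is handed in: The jar stands upright on the floor of the carton's empty cell (within 16 mm of its centre, which the cell itself ensures); each bottle stands upright in the stock tray within 15 mm of where it stood at the start; all released and at rest (tilt under 0.1 rad, speed under 0.03 m/s) (all of step 2 and distance of each of tall_bottle, square_bottle, stout_bottle from where it was at the start of the episode below 0.015 m and contact force between the fingers and tall_bottle below 0.1 N and angle between each of tall_bottle, square_bottle, stout_bottle's own z axis and vertical below 0.1 rad and linear speed of each of tall_bottle, square_bottle, stout_bottle below 0.03 m/s and contact force between the fingers and square_bottle below 0.1 N and contact force between the fingers and stout_bottle below 0.1 N); the robot touches nothing.
It fails at once if a bottle or the jar is dropped or thrown (moves faster than 0.6 m/s out of the fingers, a free fall of about 18 mm) ((linear speed of tall_bottle above 0.6 m/s and contact force between the fingers and tall_bottle below 0.05 N) or (linear speed of square_bottle above 0.6 m/s and contact force between the fingers and square_bottle below 0.05 N) or (linear speed of stout_bottle above 0.6 m/s and contact force between the fingers and stout_bottle below 0.05 N) or (linear speed of jar above 0.6 m/s and contact force between the fingers and jar below 0.05 N)).
It fails at once if a bottle or the jar is knocked over (tilted more than 0.8 rad) (angle between any of tall_bottle, square_bottle, stout_bottle, jar's own z axis and vertical above 0.8 rad).
It fails at once if the packed jar, the label roll or the heat gun is moved more than 20 mm (distance of any of packed_jar, label_roll, heat_gun from where it was at the start of the episode above 0.02 m).
It also fails if it takes over 150 s, if anything falls off the work surface, if the arm or the gripper's body presses on something with over 40 N, if the wrist force passes 120 N, or if a joint passes its speed limit or range.

## Working session

There is one attempt and no reset: what is moved stays moved. The work goes in short steps, each a Python script; the robot and the scene stay as the last script left them, time stands still between calls to the robot, and variables do not carry over. Pictures are saved under pics/ and viewed, at most 14 in all, crops included, and the job is handed in when it is done.

```bash
ls; mkdir -p pics; python3 - <<'E'
from cell import *
import cv2,numpy as np
for n in ["scene","side"]:
    c=read_camera(n); cv2.imwrite(f"pics/{n}0.png",c["image"][...,::-1]); np.savez(f"{n}0.npz",**c)
    print(n,c["fx"],c["fy"],c["cx"],c["cy"],c["world_from_camera"].round(3).tolist(),[k for k in c])
print(get_ee_rot(),get_ee_pos(),hold_point_z)
E
```

```text
pics
scene 513.2273233681996 513.2273233681996 313.3627240254196 199.27586053418744 [[0.399, -0.646, 0.65, 1.361], [0.917, 0.285, -0.28, -0.344], [-0.004, 0.708, 0.706, 0.956], [0.0, 0.0, 0.0, 1.0]] ['image', 'depth', 'fx', 'fy', 'cx', 'cy', 'world_from_camera']
side 464.8861124520565 464.8861124520565 317.14319858457236 196.4317814793286 [[0.949, 0.243, -0.202, 0.258], [-0.316, 0.702, -0.638, -0.888], [-0.014, 0.669, 0.743, 1.078], [0.0, 0.0, 0.0, 1.0]] ['image', 'depth', 'fx', 'fy', 'cx', 'cy', 'world_from_camera']
[-2.22038222 -2.22049982  0.00245693] [ 7.24184262e-01 -6.01251110e-06  2.09216122e-01] 0.0187
```

View pics/scene0.png

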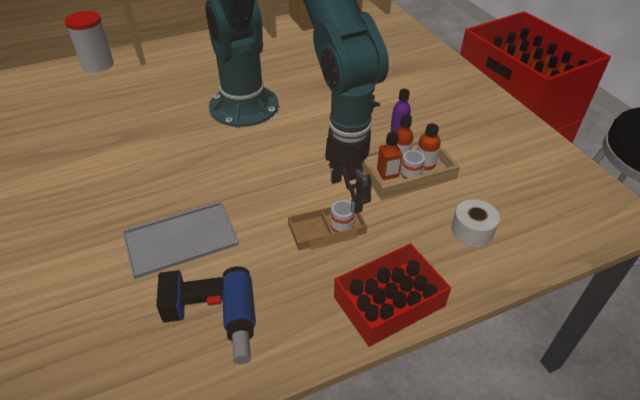

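View pics/side0.png

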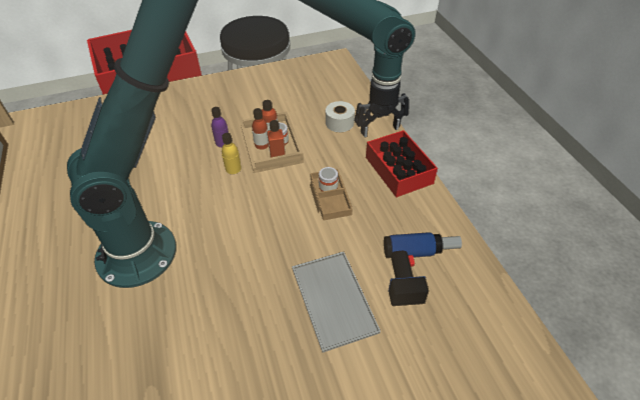

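The scene view shows the stock tray at about (415,165), with red caps at (391,140), (404,121) and (431,131) and the jar lid at (413,158). The purple look-alike is at (402,110). In the side view the red caps are at (260,115), (268,104) and (276,126), purple is at (216,113) and yellow at (228,140). The steel tray is at side (335,300), and the carton's empty cell at scene (307,230).

```bash
cat > v.py <<'E'
import numpy as np,cv2
def rays(c,uv):
    uv=np.atleast_2d(uv).astype(float);W=c["world_from_camera"]
    d=np.c_[(uv[:,0]-c["cx"])/c["fx"],-(uv[:,1]-c["cy"])/c["fy"],-np.ones(len(uv))]
    return W[:3,3],d@W[:3,:3].T
def onplane(c,uv,z):
    o,d=rays(c,uv); return o+d*((z-o[2])/d[:,2])[:,None]
def cloud(c):
    v,u=np.mgrid[:400,:640]; o,d=rays(c,np.c_[u.ravel(),v.ravel()])
    P=o+d*c["depth"].reshape(-1,1); P[c["depth"].ravel()==0]=np.nan
    return P.reshape(400,640,3)
E
python3 - <<'E'
import numpy as np,cv2
from v import *
for n in ["scene","side"]:
    c=dict(np.load(n+"0.npz")); P=cloud(c); im=c["image"].astype(int)
    print(n,"bench z",np.nanmedian(P[250:260,100:120,2] if n=="scene" else P[350:360,200:220,2]))
    dark=(im.max(2)<70)&(P[...,2]>.105)&(P[...,2]<.175)&(P[...,0]>.3)&(P[...,0]<1.1)&(P[...,1]>.05)&(P[...,1]<.6)
    k,l,s,ce=cv2.connectedComponentsWithStats(dark.astype(np.uint8))
    for i in range(1,k):
        if s[i,4]>15:
            m=l==i; q=P[m]; t=np.percentile(q[:,2],95); qq=q[q[:,2]>t-.006]; print(ce[i].round(),s[i,4],"top",t.round(3),"xy",((qq.min(0)+qq.max(0))/2).round(3)[:2],"ext",np.ptp(qq,axis=0).round(3)[:2])
    # grey steel
    sat=im.max(2)-im.min(2)
    g=(sat<22)&(im.max(2)>90)&(P[...,2]<.03)&(P[...,2]>-.01)&(P[...,0]<1)&(P[...,1]<.1)
    k,l,s,ce=cv2.connectedComponentsWithStats(g.astype(np.uint8)); i=1+s[1:,4].argmax()
    q=P[l==i]; r=cv2.minAreaRect(q[:,:2].astype(np.float32)*1000); print("steel",s[i,4],r,np.median(q[:,2]))
a=dict(np.load("scene0.npz"));b=dict(np.load("side0.npz"))
A=cv2.resize(a["image"][80:260,270:500],None,fx=3,fy=3,interpolation=2);cv2.imwrite("pics/a.png",A[...,::-1])
B=cv2.resize(b["image"][85:225,195:365],None,fx=4,fy=4,interpolation=2);cv2.imwrite("pics/b.png",B[...,::-1])
E
```

```text
scene bench z 0.00011884783479576555
[404.  95.] 109 top 0.146 xy [0.323 0.384] ext [0.03  0.026]
[405. 121.] 123 top 0.158 xy [0.447 0.318] ext [0.027 0.03 ]
[431. 130.] 138 top 0.142 xy [0.49  0.371] ext [0.032 0.029]
[392. 139.] 139 top 0.145 xy [0.483 0.255] ext [0.03  0.028]
steel 4807 ((473.1445007324219, -318.52410888671875), (166.9046173095703, 250.63218688964844), 0.7482313513755798) 0.003464260565694599
side bench z 0.00022776638649002479
[267. 105.] 73 top 0.144 xy [0.485 0.369] ext [0.025 0.035]
[216. 112.] 72 top 0.148 xy [0.318 0.385] ext [0.023 0.032]
[257. 114.] 72 top 0.16 xy [0.443 0.315] ext [0.023 0.028]
[274. 125.] 78 top 0.147 xy [0.48  0.254] ext [0.021 0.031]
[226. 138.] 80 top 0.148 xy [0.326 0.242] ext [0.023 0.031]
steel 5184 ((476.7981872558594, -315.89813232421875), (151.2276153564453, 259.68402099609375), 0.426337331533432) 0.0038281930512102935
```

View pics/a.png

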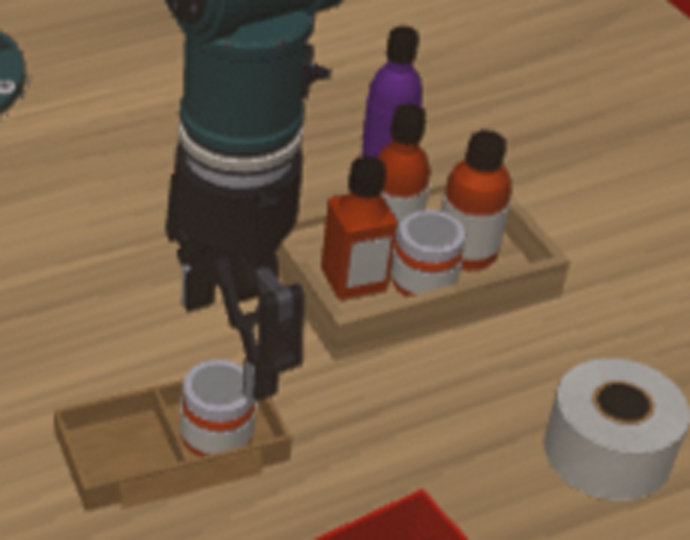

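View pics/b.png

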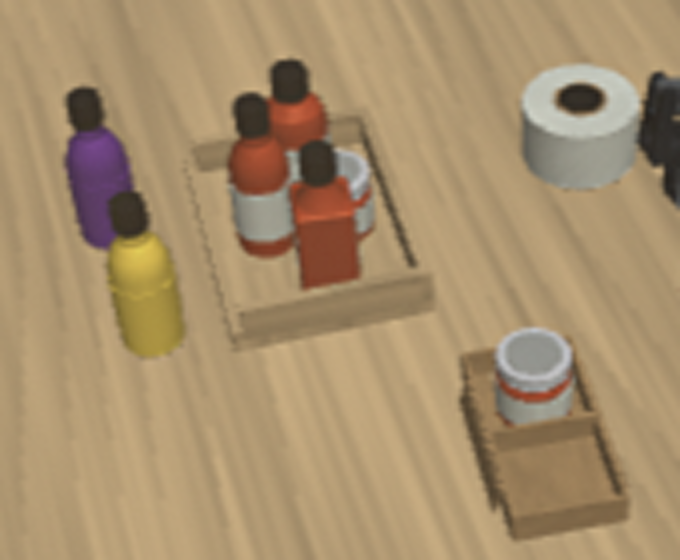

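Crops: scene crop a shows the square bottle at (360,230), tall at (405,170), stout at (478,200), the jar at (428,250), the packed jar at (218,405) and the empty cell at (120,455). 

What could be mistaken for what:
- **Bottles:** the purple one at scene (402,110) and the yellow one at side (228,140) stand outside the tray, so they are not wanted.
- **Jars:** the jar in the plywood tray, scene (413,158), is the one to fetch. The one at (343,208) is already packed.

Bottle heights separate all three types. Next I measure the lids, carton and trays.

```bash
python3 - <<'E'
import numpy as np,cv2
from v import *
for n,jar,pk in [("scene",(413.5,157.5),(343,208)),("side",(282,130),(328.5,173.3))]:
    c=dict(np.load(n+"0.npz")); P=cloud(c); X,Y,Z=P[...,0],P[...,1],P[...,2]
    im=c["image"].astype(int); sat=im.max(2)-im.min(2)
    print(n,"ray jar",onplane(c,jar,.072).round(3),"packed",onplane(c,pk,.064).round(3))
    for nm,p,z in [("jar",jar,.072),("packed",pk,.064)]:
        o=onplane(c,p,z)[0]; m=(np.hypot(X-o[0],Y-o[1])<.05)&(abs(Z-z)<.005)&(sat<40)
        q=P[m]; (cx,cy),r=cv2.minEnclosingCircle((q[:,:2]*1000).astype(np.float32)); print(nm,m.sum(),"circ",round(cx),round(cy),"r",round(r),"mid",((q.max(0)+q.min(0))/2).round(3),np.ptp(q,axis=0).round(3))
    pj=onplane(c,pk,.064)[0]
    m=(abs(X-pj[0])<.09)&(abs(Y-pj[1])<.17)&(abs(Z-.026)<.005)&(sat>30); q=P[m]
    print("carton top",m.sum(),cv2.minAreaRect((q[:,:2]*1000).astype(np.float32)))
    m=(abs(X-.47)<.14)&(abs(Y-.31)<.17)&(abs(Z-.043)<.004)&(sat>20)&(im.max(2)>110); q=P[m]
    print("stock top",m.sum(),cv2.minAreaRect((q[:,:2]*1000).astype(np.float32)))
E
```

```text
scene ray jar [[0.511 0.312 0.072]] packed [[0.597 0.063 0.064]]
jar 343 circ 511 312 r 50 mid [0.501 0.312 0.072] [0.075 0.099 0.009]
packed 308 circ 598 64 r 31 mid [0.598 0.061 0.064] [0.061 0.054 0.01 ]
carton top 606 ((584.8458251953125, 81.38898468017578), (124.24252319335938, 305.97723388671875), 6.347041130065918)
stock top 431 ((503.2979736328125, 314.5532531738281), (232.1675567626953, 121.8175048828125), 86.66766357421875)
side ray jar [[0.514 0.299 0.072]] packed [[0.596 0.062 0.064]]
jar 58 circ 502 311 r 32 mid [0.502 0.313 0.072] [0.065 0.052 0.009]
packed 214 circ 599 61 r 32 mid [0.595 0.062 0.064] [0.055 0.059 0.01 ]
carton top 377 ((584.6058349609375, 68.28726196289062), (123.38842010498047, 281.64874267578125), 6.595273017883301)
stock top 373 ((448.5299987792969, 316.40142822265625), (239.2339324951172, 225.80032348632812), 86.9834976196289)
```

```bash
cat > h.py <<'E'
from cell import *
import numpy as np
R=[-2.2214,-2.2214,0.0]; HI=.30
# xy at start, cap-centre height above the underside, y slot on the steel tray
B=dict(square=((.4815,.2545),.120,-.237),tall=((.445,.3165),.132,-.317),stout=((.4875,.370),.1165,-.397))
SX=.475; S0,T0=.012,.003
def go(x,y,z): move_ptp([x,y,z],R)
def carry(src,dst,h,fs,fd,name):
    z=h-.021
    ungrasp(); go(*src,HI); line_to([*src,fs+z],v=.12); f0=np.array(get_force())
    close(40); dwell(.2); print(name,"open",get_opening(),"grip",get_grasp_force(),"z",get_ee_pos()[2])
    line_to([*src,HI],v=.12); dwell(.2); print(" lifted open",get_opening(),"grip",get_grasp_force(),"dF",(np.array(get_force())-f0).round(2))
    go(*dst,HI); line_to([*dst,fd+z+.02],v=.12); line_to([*dst,fd+z+.001],v=.02); dwell(.2)
    print(" down F",(np.array(get_force())-f0).round(2)); ungrasp(); dwell(.3)
    line_to([*dst,HI],v=.15); print(" t",get_time_s())
def snap(n,f):
    import cv2; c=read_camera(n); cv2.imwrite(f"pics/{f}.png",c["image"][...,::-1]); np.savez(f+".npz",**c); return c
E
python3 - <<'E'
from h import *
for n in B:
    (x,y),h,sy=B[n]
    for p in [(x,y,HI),(x,y,.012+h-.021),(SX,sy,HI),(SX,sy,h-.018)]:
        if inverse_kinematics(list(p),R) is None: print("no IK",n,p)
src,h,sy=B["square"]; carry(src,(SX,sy),h,S0,T0,"square")
snap("side","s1")
E
```

```text
square open 0.027981968052822374 grip 39.36921536922455 z 0.11133226688654937
 lifted open 0.028083982807830515 grip 39.67239260673523 dF [ 1.3   0.23 -2.89]
 down F [ 0.84 -0.34 -4.04]
 t 13.1833
```

View pics/s1.png

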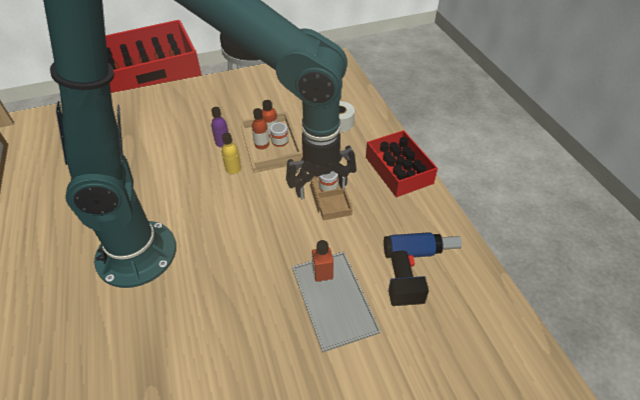

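The square bottle stands upright on the steel tray at (322,262). The stock tray still holds tall, stout and the jar, at (260,128), (268,110) and (279,130). Next the tall and stout bottles.

```bash
python3 - <<'E'
from h import *
for n in ["tall","stout"]:
    src,h,sy=B[n]; carry(src,(SX,sy),h,S0,T0,n)
snap("side","s2"); snap("scene","c2")
go(.55,-.05,.3)
snap("scene","c3"); snap("side","s3")
from v import *
for f in ["s2","s3","c2","c3"]:
    c=dict(np.load(f+".npz")); P=cloud(c); X,Y,Z=P[...,0],P[...,1],P[...,2]; im=c["image"].astype(int); sat=im.max(2)-im.min(2)
    dark=(im.max(2)<70)&(Z>.1)&(Z<.16)&(abs(X-.475)<.08)&(Y<-.2)&(Y>-.45)
    k,l,s,ce=cv2.connectedComponentsWithStats(dark.astype(np.uint8))
    for i in range(1,k):
        q=P[l==i]
        if len(q)>15: t=np.percentile(q[:,2],95); q=q[q[:,2]>t-.006]; print(f,"cap",t.round(3),((q.min(0)+q.max(0))/2)[:2].round(3))
    m=(abs(X-.51)<.04)&(abs(Y-.312)<.05)&(abs(Z-.072)<.004)&(sat<40); q=P[m]
    if len(q)>50: print(f,"jar",len(q),((q.max(0)+q.min(0))/2).round(3),np.ptp(q,axis=0).round(3))
    m=(abs(X-.59)<.08)&(Y<.125)&(Y>-.12)&(abs(Z-.027)<.003)&(sat>30); q=P[m]
    if len(q)>50: print(f,"carton",len(q),cv2.minAreaRect((q[:,:2]*1000).astype(np.float32)))
E
```

```text
tall open 0.026023024632849796 grip 39.324989318847656 z 0.1233690794402141
 lifted open 0.025728709179923797 grip 39.44732308387756 dF [-0.04 -1.   -3.62]
 down F [ 0.25 -0.52 -3.47]
 t 27.0667
stout open 0.03017086403013458 grip 39.49523448944092 z 0.10788181351357451
 lifted open 0.029734642243948707 grip 39.8243111371994 dF [-0.97 -0.75 -5.02]
 down F [-0.73 -0.1  -4.57]
 t 42.225
s2 cap 0.137 [ 0.463 -0.243]
s2 cap 0.151 [ 0.473 -0.316]
s2 cap 0.134 [ 0.475 -0.396]
s2 jar 133 [0.507 0.314 0.072] [0.056 0.061 0.008]
s2 carton 111 ((562.9346313476562, 27.92748260498047), (179.79412841796875, 46.547908782958984), 83.1541519165039)
s3 cap 0.137 [ 0.473 -0.237]
s3 cap 0.151 [ 0.473 -0.316]
s3 cap 0.134 [ 0.475 -0.395]
s3 jar 139 [0.506 0.313 0.072] [0.055 0.057 0.008]
s3 carton 245 ((589.4586181640625, 23.49285125732422), (182.23867797851562, 97.27092742919922), 83.01050567626953)
c2 cap 0.137 [ 0.478 -0.236]
c2 cap 0.15 [ 0.476 -0.316]
c2 cap 0.133 [ 0.477 -0.394]
c2 jar 247 [0.51  0.315 0.072] [0.06  0.059 0.008]
c2 carton 415 ((591.8700561523438, 24.04364013671875), (176.89454650878906, 99.41200256347656), 84.5953369140625)
c3 cap 0.137 [ 0.477 -0.236]
c3 cap 0.15 [ 0.475 -0.316]
c3 cap 0.133 [ 0.478 -0.394]
c3 jar 245 [0.509 0.315 0.072] [0.057 0.058 0.008]
c3 carton 422 ((591.9638061523438, 23.77788543701172), (177.26681518554688, 99.8609619140625), 83.73335266113281)
```

View pics/c2.png

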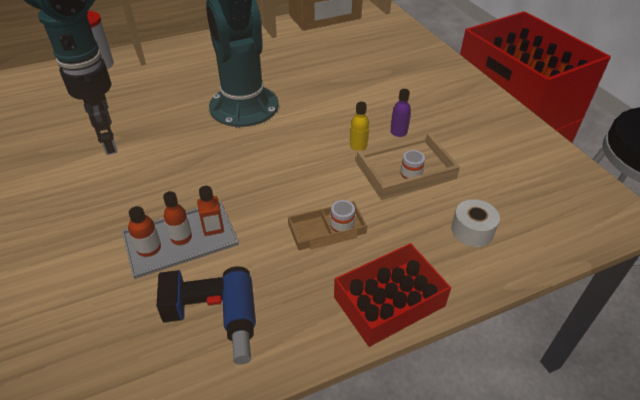

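View pics/s3.png

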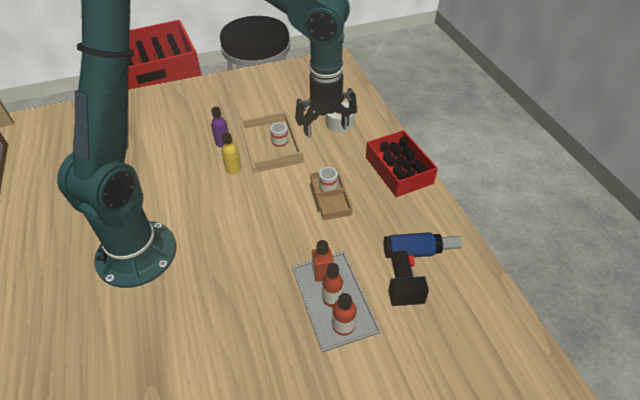

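The scene view shows three bottles upright on the steel tray at (142,230), (176,220) and (209,212). Only the jar, at (413,163), is left in the stock tray. The carton rectangle measures 99 mm wide where 90 was expected, because a flap sticks out on its +x side, so I measure the cell from its walls and floor.

```bash
python3 - <<'E'
from v import *
a=np.deg2rad(-6.2); ex=np.array([np.cos(a),np.sin(a)]);ey=np.array([-np.sin(a),np.cos(a)]); O=np.array([.583,-.019])
for f in ["s3","c3"]:
    c=dict(np.load(f+".npz")); P=cloud(c); d=P[...,:2]-O; x=d@ex;y=d@ey;Z=P[...,2]
    t=(abs(Z-.0275)<.0025)&(abs(x)<.07)
    m=t&(abs(y)<.035); print(f,"x of wall tops",np.histogram(x[m]*1000,bins=range(-64,66,4))[0].tolist())
    m=t&(abs(x)<.035)&(y>-.07)&(y<.15); print("  y of wall tops",np.histogram(y[m]*1000,bins=range(-64,150,4))[0].tolist())
    m=(abs(Z-.004)<.002)&(abs(x)<.06)&(abs(y)<.06); print("  floor x",np.histogram(x[m]*1000,bins=range(-60,62,4))[0].tolist(),"y",np.histogram(y[m]*1000,bins=range(-60,62,4))[0].tolist())
E
```

```text
s3 x of wall tops [0, 0, 0, 0, 12, 19, 7, 0, 0, 0, 0, 0, 0, 0, 0, 0, 0, 0, 0, 0, 0, 0, 0, 0, 0, 0, 7, 15, 7, 0, 0, 0]
  y of wall tops [0, 0, 0, 0, 12, 16, 2, 0, 0, 0, 0, 0, 0, 0, 0, 0, 0, 0, 0, 0, 0, 0, 0, 0, 0, 5, 12, 13, 1, 8, 5, 2, 1, 1, 1, 1, 0, 0, 0, 0, 0, 0, 0, 0, 0, 0, 1, 4, 4, 2, 0, 0, 0]
  floor x [10, 10, 12, 4, 6, 1, 11, 18, 13, 13, 16, 12, 10, 15, 11, 15, 10, 17, 15, 18, 15, 18, 17, 17, 13, 13, 1, 1, 4, 13] y [11, 11, 8, 22, 16, 5, 3, 0, 1, 7, 12, 17, 15, 19, 19, 21, 17, 16, 15, 17, 17, 11, 17, 18, 12, 13, 3, 1, 3, 2]
c3 x of wall tops [0, 0, 0, 0, 1, 18, 28, 4, 0, 0, 0, 0, 0, 0, 0, 0, 0, 0, 0, 0, 0, 0, 0, 0, 0, 0, 7, 34, 25, 6, 0, 0]
  y of wall tops [0, 0, 0, 0, 10, 25, 0, 0, 0, 0, 0, 1, 0, 0, 0, 0, 0, 0, 0, 1, 0, 0, 0, 0, 0, 0, 26, 9, 1, 7, 6, 2, 1, 3, 4, 3, 0, 2, 0, 2, 2, 1, 1, 0, 0, 0, 0, 11, 25, 2, 0, 0, 0]
  floor x [2, 2, 1, 0, 6, 31, 28, 31, 34, 26, 29, 31, 24, 32, 32, 25, 24, 35, 32, 29, 30, 4, 1, 0, 4, 0, 7, 7, 24, 11] y [11, 6, 9, 13, 2, 3, 19, 27, 26, 28, 24, 22, 20, 24, 23, 17, 29, 19, 24, 27, 24, 25, 24, 28, 25, 12, 1, 1, 16, 13]
```

```bash
python3 - <<'E'
from h import *
J=[.510,.3135]; C=[.5855,-.0193]; h=.053-.022
q=np.array(get_q()); c=[]
for r in ([np.pi,0,0],[0,np.pi,0]):
    s=inverse_kinematics([*J,.2],r)
    if s is not None: c.append((abs(np.array(s)-q).max(),r)); print(r,np.round(s,2))
RJ=min(c,key=lambda t:t[0])[1]
move_ptp([*J,.25],RJ); line_to([*J,.012+h],v=.1); f0=np.array(get_force()); close(40); dwell(.2)
print("open",get_opening(),get_grasp_force(),(np.array(get_force())-f0).round(2))
line_to([*J,.25],v=.12); dwell(.2); print("lifted",get_opening(),get_grasp_force(),(np.array(get_force())-f0).round(2))
if get_opening()>.05:
    go(*C,.25); snap("scene","c4")
    print(get_ee_pos(),get_time_s())
E
```

```text
[3.141592653589793, 0, 0] [-1.4   0.87  1.34  1.94 -0.95  1.16 -1.24]
[0, 3.141592653589793, 0] [-1.08  0.52  0.65  1.93 -0.42  0.83  1.36]
open 0.05529740294684035 41.11718416213989 [-1.06  0.38  6.24]
lifted 0.05523172290492835 42.62697458267212 [-0.69 -0.15 -2.1 ]
[ 0.58576655 -0.01703166  0.24961108] 51.3833
```

```bash
python3 - <<'E'
from h import *
C=[.5855,-.0193]; h=.053-.022
f0=np.array(get_force())
line_to([*C,.004+h+.025],v=.1); line_to([*C,.004+h+.001],v=.02); dwell(.3)
print("down",(np.array(get_force())-f0).round(2),get_ee_pos()); ungrasp(); dwell(.4)
line_to([*C,.2],v=.12); go(.475,-.1,.3)
snap("scene","c5"); snap("side","s5"); print(get_time_s())
from v import *
for f in ["s5","c5"]:
    c=dict(np.load(f+".npz")); P=cloud(c); X,Y,Z=P[...,0],P[...,1],P[...,2]; im=c["image"].astype(int); sat=im.max(2)-im.min(2)
    for x,y in [(.5855,-.0193),(.597,.062)]:
        m=(abs(X-x)<.04)&(abs(Y-y)<.04)&(abs(Z-.064)<.004)&(sat<40); q=P[m]
        if len(q)>20: print(f,len(q),((q.max(0)+q.min(0))/2).round(3),np.ptp(q,axis=0).round(3))
E
python3 -c "
import cv2;a=cv2.imread('pics/c5.png')[80:280,110:480];cv2.imwrite('pics/c5c.png',cv2.resize(a,None,fx=2,fy=2))"
```

```text
down [1.25 0.05 1.14] [ 0.58558254 -0.01929698  0.03604828]
58.2333
s5 213 [ 0.585 -0.018  0.064] [0.058 0.059 0.008]
s5 189 [0.595 0.062 0.064] [0.056 0.059 0.008]
c5 332 [ 0.587 -0.018  0.064] [0.06  0.057 0.007]
c5 331 [0.597 0.062 0.064] [0.06  0.058 0.008]
```

View pics/c5c.png

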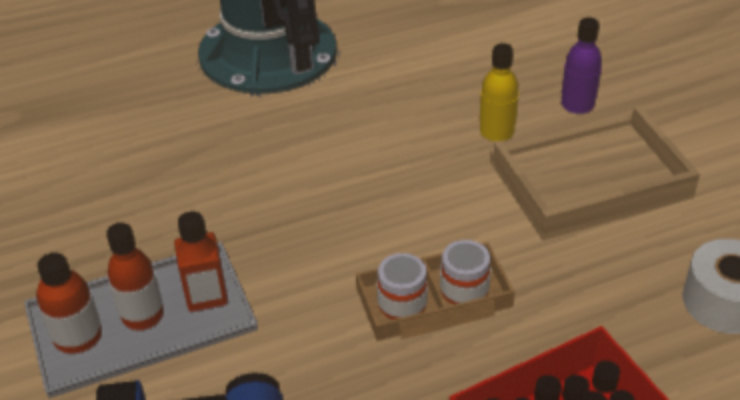

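The jar is upright in the cell (crop (402,287)): its measured centre is within 2 mm of the cell centre, and its lid is at the expected 0.064 m. The packed jar has not moved. Now the bottles go back.

```bash
python3 - <<'E'
from h import *
for n in ["stout","tall","square"]:
    dst,h,sy=B[n]; carry((SX,sy),dst,h,T0,S0,n)
go(.6,-.1,.35); dwell(.3)
snap("scene","c6"); snap("side","s6"); print(get_time_s(),get_ee_pos())
from v import *
for f in ["scene0","c6","side0","s6"]:
    c=dict(np.load(f+".npz")); P=cloud(c); im=c["image"].astype(int)
    dark=(im.max(2)<70)&(P[...,2]>.105)&(P[...,2]<.175)&(P[...,0]>.4)&(P[...,0]<.56)&(P[...,1]>.2)&(P[...,1]<.43)
    k,l,s,ce=cv2.connectedComponentsWithStats(dark.astype(np.uint8))
    for i in range(1,k):
        q=P[l==i]
        if len(q)>15: t=np.percentile(q[:,2],95); q=q[q[:,2]>t-.006]; print(f,t.round(3),((q.min(0)+q.max(0))/2)[:2].round(3))
E
python3 -c "
import cv2;a=cv2.imread('pics/c6.png')[80:280,110:480];cv2.imwrite('pics/c6c.png',cv2.resize(a,None,fx=2,fy=2))"
```

```text
stout open 0.029616923255823564 grip 39.5449036359787 z 0.09883873479047647
 lifted open 0.030007549134772073 grip 39.8260098695755 dF [-0.57  0.34 -3.66]
 down F [-1.23  0.05 -4.23]
 t 72.1083
tall open 0.02595398668126854 grip 39.350250363349915 z 0.11430303442306973
 lifted open 0.025995826488661153 grip 39.447811245918274 dF [-0.75 -0.88 -2.64]
 down F [ 0.41 -0.09 -3.77]
 t 86.4
square open 0.027872818717355086 grip 39.32314574718475 z 0.10230069884839738
 lifted open 0.028055581982824693 grip 39.67624068260193 dF [ 0.89  0.39 -4.46]
 down F [ 0.52  0.85 -4.14]
 t 100.1333
101.9417 [ 0.60004442 -0.09946261  0.34994778]
scene0 0.158 [0.447 0.318]
scene0 0.142 [0.49  0.371]
scene0 0.145 [0.483 0.255]
c6 0.158 [0.446 0.317]
c6 0.141 [0.491 0.37 ]
c6 0.146 [0.483 0.254]
side0 0.144 [0.485 0.369]
side0 0.16 [0.443 0.315]
side0 0.147 [0.48  0.254]
s6 0.144 [0.485 0.368]
s6 0.159 [0.443 0.314]
s6 0.147 [0.479 0.253]
```

View pics/c6c.png

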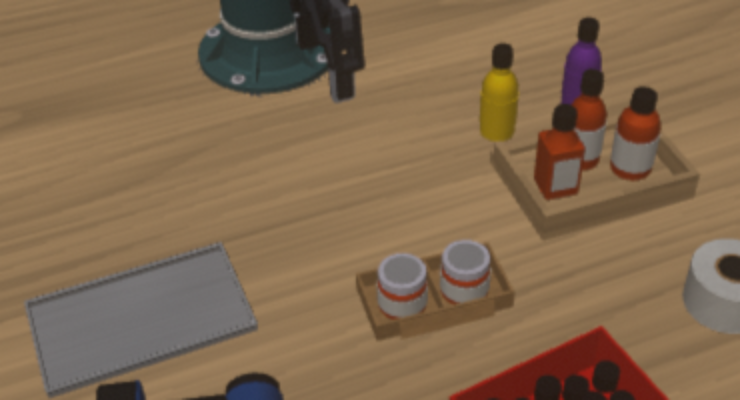

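All three bottles are back within about 1 mm of where they started and upright. The jar is in the carton and nothing else has moved.

```bash
python3 -c "
from cell import *
print(close_job())"
```

```text
the job is handed in; nothing more can be done
None
```

The job is handed in at about 102 s on the robot's clock: the jar stands upright in the carton's empty cell, within about 2 mm of its centre, and all three bottles are back in the stock tray within about 1 mm of where they stood.

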